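# Make up two mixed crown cases in their pans

## Task

Two crown cases are mixed up on the bench: stand each upper cast, teeth up, in the pan squarely behind its matching lower cast (away from the pan's card), in line with it and about a finger's width (20 mm) clear of it, the full-arch upper facing the same way as its lower. Lay each bite record flat on the teeth of its own lower cast, the horseshoe following the arch, the bar centred along the tooth row. Leave the lower casts, the glue bottle and the bur stand where they are, and do not tip the upper casts over.

Things in the scene. Friction and masses are not known exactly. Their poses are not given: they have to be found in the camera images.
- pan_purple: Purple open case pan with the lower full-arch cast in its front half. 220 x 176 mm over the rim, 44 mm high, fixed. Inner floor 190 (x) x 146 mm, 3 mm above the bench; thin walls flare out 8 degrees. Origin: centre of the underside; its -x end, facing the robot, is the front, with a white card; +x is its back.
- pan_grey: Light grey open case pan with the lower quadrant cast in its front half. 220 x 176 mm over the rim, 44 mm high, fixed. Inner floor 190 (x) x 146 mm, 3 mm above the bench; thin walls flare out 8 degrees. Origin: centre of the underside; its -x end, facing the robot, is the front, with a white card; +x is its back.
- lower_full: Lower full-arch cast, 130 g, loose in the purple pan, teeth up: D-shaped blue plate 57 mm deep (x -29 to 28), 60 wide, 10 thick; on it a buff and ivory horseshoe of teeth, level tops 25 mm above the underside: half circle of radius 22 about the origin in front, straight legs at y +-22 back to x 20. Origin: underside, on the midline, 29 mm behind the round front edge. x points from front to heels.
- lower_quad: Lower quadrant (one-sided) cast, 60 g, loose in the grey pan, teeth up: green plate 28 mm (x) by 58 mm (y), 10 mm thick, with one straight row of ivory teeth along y over its middle, 52 mm long, level tops 25 mm above the underside. Origin: centre of the underside; x points to the back of the pan.
- upper_full: Upper full-arch cast, about 130 g, on the bench, teeth up: outline, blue plate and 25 mm height as the lower full-arch cast, but buff stone (the palate) fills the horseshoe. Origin: underside, at the MIDDLE OF THE ROUND FRONT EDGE; x runs back along the midline to the straight heel edge at x = 57 mm. Sides of the plate flat and parallel, 60 mm apart, from x = 21 to 57 mm.
- upper_quad: Upper quadrant cast, about 60 g, on the bench, teeth up: size, shape and green plate as the lower quadrant cast (28 mm in x, 58 mm in y, plate 10 mm thick, 25 mm high in all). Origin: centre of the underside.
- bite_full: Hard orange full-arch bite record, about 14 g: flat horseshoe 7 mm thick, band 11 mm wide. Origin: underside, MIDDLE OF THE BAND AT THE VERY FRONT; x runs back along the midline. Half circle (mid-band radius 22) about x = 22 mm, then parallel legs to x = 42 mm, 55 mm over their outsides. It has the curve of the lower full-arch teeth: seated, its origin is at x = -22 mm, z = 25 mm of that cast.
- bite_quad: Hard orange quadrant bite record, about 12 g: straight bar 13 mm (x) by 44 mm (y), 7 mm thick. Origin: centre of the underside.
- glue: White glue bottle with a pointed clear nozzle, 40 mm across, 108 mm tall, loose, at the back of the work area. Origin: centre of the underside. Bystander.
- bur_stand: Small white tray with pink ends holding a few burs, 52 x 94 mm, 36 mm high, loose, at the back of the work area. Origin: centre of the underside. Bystander.
There are look-alikes about, which are no part of the job. Leave any pink look-alike of the lower_quad alone.

How it is judged (in metres and radians):
At the end, for the whole second after the job is handed in: Uppers teeth up on the pan floor behind their own lowers: gap 20+-13 mm, in line within 13 mm, square within 15 deg, full-arch one facing as its lower. Bites flat on their own lowers' teeth, within 8 mm and 15 deg, horseshoe not reversed. Lowers upright; all at rest and released (x of upper_full in the frame of lower_full between 0.035 and 0.061 m and y of upper_full in the frame of lower_full between -0.013 and 0.013 m and z of upper_full in the frame of lower_full between -0.006 and 0.006 m and angle between the x axis of each of upper_full, bite_full and the x axis of lower_full, either way round below 0.26 rad and angle between each of upper_full, upper_quad, bite_full, bite_quad's own z axis and vertical below 0.12 rad and linear speed of each of upper_full, upper_quad, bite_full, bite_quad, lower_full, lower_quad below 0.02 m/s and angular speed of each of upper_full, upper_quad, bite_full, bite_quad below 0.2 rad/s and x of upper_quad in the frame of lower_quad between 0.035 and 0.061 m and y of upper_quad in the frame of lower_quad between -0.013 and 0.013 m and z of upper_quad in the frame of lower_quad between -0.006 and 0.006 m and angle between the x axis of each of upper_quad, bite_quad and the x axis of lower_quad, either way round below 0.26 rad and x of bite_full in the frame of lower_full between -0.03 and -0.014 m and y of bite_full in the frame of lower_full between -0.008 and 0.008 m and z of bite_full in the frame of lower_full between 0.021 and 0.029 m and x of bite_quad in the frame of lower_quad between -0.008 and 0.008 m and y of bite_quad in the frame of lower_quad between -0.008 and 0.008 m and z of bite_quad in the frame of lower_quad between 0.021 and 0.029 m and angle between each of lower_full, lower_quad's own z axis and vertical below 0.1 rad); the robot touches nothing.
It fails at once if the lower full-arch cast in its pan is pushed more than 15 mm from where it stood (distance of lower_full from where it was at the start of the episode above 0.015 m).
It fails at once if the lower quadrant cast in its pan is pushed more than 15 mm from where it stood (distance of lower_quad from where it was at the start of the episode above 0.015 m).
It fails at once if the glue bottle is moved more than 15 mm (distance of glue from where it was at the start of the episode above 0.015 m).
It fails at once if the bur stand is moved more than 15 mm (distance of bur_stand from where it was at the start of the episode above 0.015 m).
It fails at once if an upper cast is tipped over (more than 45 degrees) (angle between any of upper_full, upper_quad's own z axis and vertical above 0.785 rad).
It also fails if it takes over 102 s, if anything falls off the work surface, if the arm or the gripper's body presses on something with over 40 N, if the wrist force passes 120 N, or if a joint passes its speed limit or range.

## Robot

A 6-joint arm with a two-finger parallel gripper is mounted at the origin on the work surface. World frame = base frame: x ahead of the robot, y to its left, z up, the work surface at z = 0. Lengths are in m, angles in degrees, forces in N, time in s.
With the tool pointing down it reaches from about 0.375 to 0.9 m from the base axis. Payload 3.1 kg.
Tool frame: the origin (TCP) lies midway between the tips of the shut fingers; the grasp point (between the pads) lies 19 mm behind it (bot.hold_point_z is the distance from the TCP to the grasp point, in m); z points along the fingers, y is the line along which they close (so a half turn about z gives the same grasp; the last joint's range is limited). The gripper opens to 87 mm and grips with 3 to 60 N. Pads are 19 mm wide; open, the fingers measure 117 mm over their backs; the gripper's body (75 mm by 190 mm) begins 51 mm behind the grasp point.
Start: joints at [-74.284, 30.224, 82.088, -0, 67.689, -10.227], TCP at [0.273, -0.562, 0.223] pointing down, gripper open.
Joint ranges: [-176.69, 176.69], [-43.24, 126.21], [12.49, 139.97], [-82, 262], [0, 151.66], [-163.58, 163.58]. Speed limits (degrees/s): [159.86, 159.86, 180, 180, 180, 180].

## Interface

Orientations are given as a 3x3 rotation matrix whose columns are the frame's x, y, z axes.
In Python, from rig import read_state, optics, order, bot gives the robot as it stands.
- The arm moves only by the tool drive_tool, never from a script. Its argument "steps" is a list of rows, each a list of 7 numbers: the finger opening in mm, from 0 to 87, then the shift along the tool's x, y, z normalised to -1 to 1, where 1 is 0.12 m, then the turn, a rotation vector about the tool's x, y, z normalised to -1 to 1, where 1 is 1.5 rad. In form: [[jaw, tx, ty, tz, ax, ay, az], ...]. A call has 1 to 8 rows; each row is the pose to reach, as a shift and turn from the pose commanded when the call began, along the tool's axes at that moment; what a row does not reach only later rows make up. A row lasts 1/10 s, in which the tool goes at most 50 mm and 8.59 degrees, less where a joint would pass 70% of its speed; a pose out of reach is approached as far as the arm can. A call with a number of a shift or a turn outside -1 to 1 is refused whole. A call with a gripper value outside its range is refused whole. The fingers move at their own pace and stop on an object; the grip force is fixed at half the most. Time passes only in rows, so rows that repeat a pose let the fingers close. It gives the time, the measured TCP pose, the force, the opening and the grip force at its end, in the units of the state.
- read_state(): the state, without advancing time (a new reading comes with each control period).
- optics.capture(name): name is "side" or "top"; returns a dict with "color" (384x512x3 uint8, blue, green, red), "range_z" (384x512 float32, m along the optical axis (not along the pixel's ray), 0 where there is no reading), "fx", "fy", "cx", "cy" (pixels), "rvec" (rotation vector, rad) and "tvec" (3), from world to camera coordinates, as OpenCV has them. Camera axes: x right, y down, z forward; pixel columns grow to the right and rows downward; lengths in m; the calibration is good to about 2 mm. A picture is of the moment at which its call begins.
- order.hand_in(): hands the job in; it is judged then, once.
The state is a dict: "time_s": time; "joint_positions": joint angles; "qvel": joint speeds; "tau": joint torques, N m; "position": TCP position; "tcp_rot": TCP orientation; "force": force on the tool from outside, world axes, zero at the start; "moment": the same for the moment, N m; "opening": opening from 0.0 (shut) to 1.0 (fully open); "grasp_force": force on a finger pad.
Only numpy, scipy, OpenCV 4.12 (cv2) and the standard library are available. Lean on these libraries where they do the work, as an engineer would, in place of code of your own. Each camera call takes 0.05 s, during which the arm holds its last target. There are 200 camera calls.

## Working session

There is one attempt and no reset: what is moved stays moved. The work goes in short steps, Python scripts to look and compute and a tool call to move; the robot and the scene stay as the last step left them, time stands still between calls to the robot, and variables do not carry over. Pictures are saved under pics/ and viewed, at most 14 in all, crops included, and the job is handed in when it is done.

Besides the shell and the picture viewer there is one more tool, called as name(argument=value, ...), one argument or row to a line, values as JSON. drive_tool: Moves the arm, as the interface text tells. Scaled input: -1 to 1 covers 0.12 m each way for a shift and 1.5 rad each way for a turn. Its arguments: {"type":"object","properties":{"steps":{"type":"array"}},"required":["steps"]}

```bash
ls && mkdir -p pics
cat > h.py <<'E'
import numpy as np, cv2, pickle
from rig import read_state, optics, order, bot
def cap(n, save=None):
    d=optics.capture(n)
    if save: cv2.imwrite(f'pics/{save}.png',d['color'])
    pickle.dump(d,open(f'{n}.pkl','wb')); return d
def RT(d): return cv2.Rodrigues(np.array(d['rvec'],float))[0], np.array(d['tvec'],float).ravel()
def cloud(d):
    R,t=RT(d); z=d['range_z']; v,u=np.mgrid[:z.shape[0],:z.shape[1]]
    P=np.stack([(u-d['cx'])/d['fx']*z,(v-d['cy'])/d['fy']*z,z],-1)
    W=(P-t)@R; W[z==0]=np.nan; return W
def onplane(d,uv,h):
    R,t=RT(d); uv=np.atleast_2d(uv).astype(float)
    r=np.c_[(uv[:,0]-d['cx'])/d['fx'],(uv[:,1]-d['cy'])/d['fy'],np.ones(len(uv))]@R
    c=-R.T@t; return c+r*((h-c[2])/r[:,2])[:,None]
E
python3 - <<'E'
from h import *
for n in('top','side'):
    d=cap(n,n+'0'); R,t=RT(d); print(n,-R.T@t,R[2],d['fx'])
print(read_state(),bot.hold_point_z)
E
```

```text
pics
top [0.46706528 0.07619478 1.10225094] [ 0.08569218 -0.01104881 -0.9962604 ] 377.52193459123873
side [0.21933524 0.78574871 0.5820945 ] [ 0.3754863  -0.74724831 -0.54829736] 381.62458678733225
{'time_s': 0.1, 'joint_positions': array([-7.42840107e+01,  3.02747195e+01,  8.21468486e+01, -3.34122776e-03,
        6.76889113e+01, -1.02260206e+01]), 'qvel': array([-0.06680892, -0.12096967, -0.2031329 ,  0.061401  , -0.07322782,
        0.05837224]), 'tau': array([-2.98066861e-04, -4.40986741e+01, -1.77149677e+01,  6.35060412e-02,
        5.34078770e-02, -5.52806705e-05]), 'position': array([ 0.27326134, -0.56138656,  0.22167009]), 'tcp_rot': array([[ 8.99227645e-01,  4.37480644e-01, -5.74230299e-04],
       [ 4.37480925e-01, -8.99225805e-01,  1.84153042e-03],
       [ 2.89271211e-04, -1.90716987e-03, -9.99998140e-01]]), 'force': array([0.0297321 , 0.44436168, 1.24222408]), 'moment': array([-0.00229862,  0.06091396, -0.03169541]), 'grasp_force': 0.0, 'opening': 1.001307294480919} 0.0187
```

View pics/top0.png

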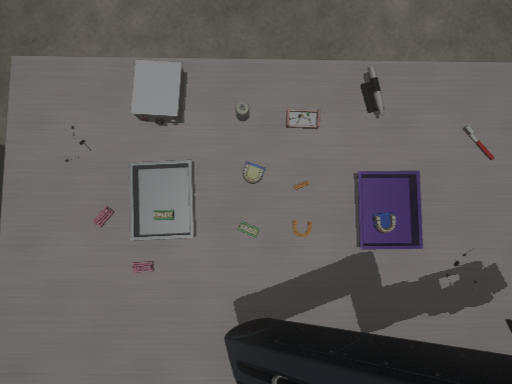

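View pics/side0.png

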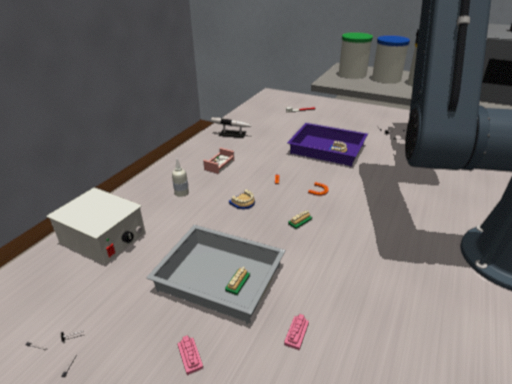

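The top view shows grey pan (162,200) with the green lower quad (164,215) inside it, and the purple pan (390,210) with the lower full cast (386,222). The upper full cast is at (253,173), upper quad (249,230), bite bar (301,185) and horseshoe (302,229). Look-alikes are the pink quads at (103,216) and (143,267), which I'll leave alone. The only non-pink green quad on the bench is (249,230), so that is the upper. Next I'll enlarge to confirm and measure with masks.

Run:
```python
from h import *
d=pickle.load(open('top.pkl','rb')); im=d['color']
c=lambda u,v,s:cv2.resize(im[v-s:v+s,u-s:u+s],(260,260),interpolation=cv2.INTER_CUBIC)
g=[c(253,173,20),c(249,230,20),c(301,185,20),c(302,229,20),c(386,222,20),c(164,215,20)]
cv2.imwrite('pics/crops.png',np.vstack([np.hstack(g[:3]),np.hstack(g[3:])]))
hsv=cv2.cvtColor(im,cv2.COLOR_BGR2HSV); W=cloud(d)
def blob(name,lo,hi,box,h):
    m=cv2.inRange(hsv,lo,hi); k=np.zeros_like(m); u0,v0,u1,v1=box; k[v0:v1,u0:u1]=m[v0:v1,u0:u1]
    v,u=np.nonzero(k); p=onplane(d,np.c_[u,v],h)[:,:2].astype(np.float32)
    (cx,cy),(a,b),an=cv2.minAreaRect(p); print(name,len(u),'rect',round(cx,4),round(cy,4),round(a,4),round(b,4),round(an,1),'mean',p.mean(0).round(4),'z',np.nanpercentile(W[v,u,2],[5,50,95]).round(4))
blob('grn up',(45,80,20),(90,255,255),(230,215,270,245),.01)
blob('grn lo',(45,80,20),(90,255,255),(145,200,185,230),.013)
blob('blu up',(95,90,20),(125,255,255),(235,155,275,190),.01)
blob('blu lo',(100,150,20),(123,255,255),(370,205,402,240),.013)
blob('or bar',(5,150,60),(20,255,255),(285,170,320,197),.007)
blob('or U',(5,150,60),(20,255,255),(285,210,320,245),.007)
for n,(u,v) in dict(uf=(253,173),uq=(249,230),lq=(164,215),lf=(386,220)).items(): print(n,hsv[v-9:v+10:3,u-9:u+10:3].tolist()[3])
```

```text
grn up 20 rect 0.4583 0.0791 0.0503 0.0252 67.3 mean [0.4632 0.0794] z [0.0081 0.0109 0.0137]
grn lo 37 rect 0.4982 0.3224 0.0258 0.0516 0.5 mean [0.4973 0.3263] z [0.011  0.0138 0.0166]
blu up 25 rect 0.6447 0.0613 0.0565 0.0045 69.8 mean [0.6443 0.0604] z [0.0083 0.0108 0.0124]
blu lo 13 rect 0.487 -0.3177 0.0354 0.0199 13.0 mean [ 0.4893 -0.3187] z [0.0125 0.0147 0.0164]
or bar 0 rect 0.0 0.0 0.0 0.0 0.0 mean [nan nan] z nan
or U 0 rect 0.0 0.0 0.0 0.0 0.0 mean [nan nan] z nan
uf [[21, 50, 87], [29, 58, 119], [31, 56, 137], [32, 54, 138], [31, 54, 136], [28, 26, 118], [26, 17, 106]]
uq [[67, 83, 114], [42, 62, 91], [32, 47, 135], [28, 32, 112], [32, 30, 110], [30, 52, 133], [60, 57, 90]]
lq [[40, 6, 133], [39, 13, 137], [28, 36, 126], [28, 26, 117], [27, 24, 117], [30, 20, 117], [60, 26, 49]]
lf [[15, 23, 68], [112, 116, 110], [112, 149, 113], [112, 145, 111], [112, 138, 98], [30, 20, 103], [150, 10, 103]]<stdin>:10: RuntimeWarning: Mean of empty slice.
  ret = um.true_divide(
  return np.nanmean(a, axis, out=out, keepdims=keepdims)
```

View pics/crops.png

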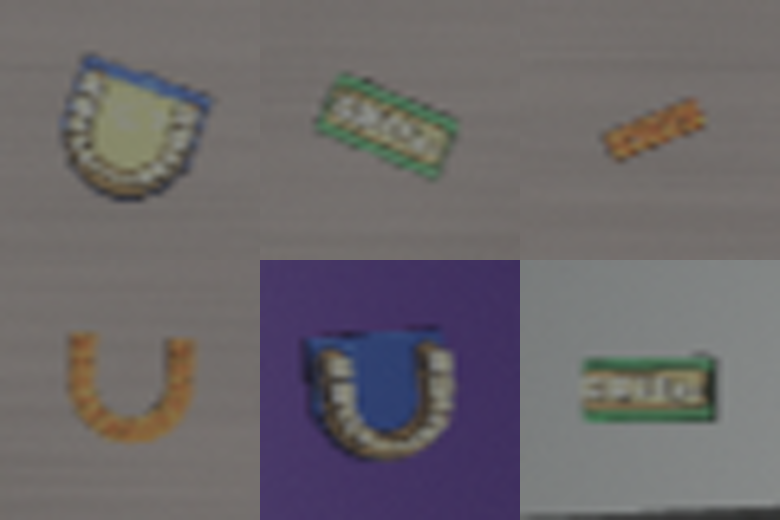

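The crops confirm them: the palate-filled blue cast is the upper full (heels up and slightly right), the green bench quad is the upper quad, and the two orange bites are clear. Next I'll measure subpixel from upsampled depth and colour.

```bash
cat > m.py <<'E'
from h import *
import sys
S=6
def mask(d,c,s,kind,lo):
    u,v=c; im=d['color'][v-s:v+s,u-s:u+s]; z=cloud(d)[v-s:v+s,u-s:u+s,2].astype(np.float32)
    up=lambda a:cv2.resize(a,None,fx=S,fy=S,interpolation=cv2.INTER_LINEAR)
    if kind=='z': m=up(np.nan_to_num(z))>lo
    else:
        h=im.astype(np.float32); m=up(h[...,2]-h[...,0])>lo   # red minus blue
    m=m.astype(np.uint8); n,l,st,_=cv2.connectedComponentsWithStats(m)
    m=(l==1+st[1:,4].argmax()).astype(np.uint8)
    vv,uu=np.nonzero(m); return np.c_[(uu+.5)/S-.5+u-s,(vv+.5)/S-.5+v-s]
def rect(d,c,s,kind,lo,h):
    p=onplane(d,mask(d,c,s,kind,lo),h)[:,:2]
    r=cv2.minAreaRect((p*1e3).astype(np.float32)); e=np.linalg.eigh(np.cov(p.T))
    return p,np.round(r[0],1),np.round(r[1],1),round(r[2],1),(p.mean(0)*1e3).round(1),np.degrees(np.arctan2(*e[1][::-1,1])).round(1),np.sqrt(e[0]*12).round(4)
E
python3 - <<'E'
from m import *
d=pickle.load(open('top.pkl','rb'))
L=dict(uf=((253,173),16,'z',.018,.025),uf5=((253,173),16,'z',.005,.01),lf=((386,222),13,'z',.021,.028),uq5=((249,230),14,'z',.005,.01),uq=((249,230),14,'z',.018,.025),lq=((164,215),14,'z',.021,.028),lq8=((164,215),14,'z',.008,.013),bqz=((301,185),12,'z',.0035,.007),bq=((301,185),12,'c',45,.007),bfz=((302,229),14,'z',.0035,.007),bf=((302,229),14,'c',45,.007))
for k,a in L.items(): r=rect(d,*a); print(k,*r[1:])
W=cloud(d)
print('bench',np.nanstd(W[240:260,190:230,2]),np.nanmean(W[240:260,190:230,2]))
for n,(u0,u1,v0,v1) in dict(pg=(120,205,150,250),pp=(345,435,160,260)).items():
    P=W[v0:v1,u0:u1].reshape(-1,3); P=P[P[:,2]>.038]; P=P[P[:,2]<.05]; print(n,cv2.minAreaRect((P[:,:2]*1e3).astype(np.float32)))
im=d['color'].astype(int);print((im[229,290:314,2]-im[229,290:314,0]).tolist())
E
```

```text
uf [617.6  71.5] [55.6 46.4] 69.7 [616.5  71. ] 71.5 [0.0459 0.0646]
uf5 [620.1  71.7] [64.4 60.5] 70.5 [622.8  69.9] 67.0 [0.0535 0.0572]
lf [ 477.9 -310. ] [44.7 57. ] 5.4 [ 477.3 -309.6] 94.4 [0.044  0.0667]
uq5 [459.3  81.2] [60.7 30.5] 67.7 [459.1  80.8] 67.3 [0.0281 0.0587]
uq [459.1  81.8] [53.1 17. ] 67.8 [459.3  81.4] 67.6 [0.0145 0.051 ]
lq [497.9 324.4] [15.5 52.3] 1.1 [498.  325.4] 90.8 [0.0137 0.0519]
lq8 [498.6 325.3] [31.3 62.4] 2.7 [498.2 325.3] 90.9 [0.0288 0.0607]
bqz [590.4 -73.2] [16.5 46.9] 23.1 [589.8 -72.6] 114.0 [0.0138 0.0455]
bq [589.2 -74.2] [12.9 43.3] 22.3 [589.4 -74.4] 111.8 [0.0119 0.0422]
bfz [460.8 -73.2] [58.2 52.1] 86.9 [459.6 -73.2] 89.1 [0.0484 0.0647]
bf [461.6 -74.9] [53.6 46.5] 87.3 [459.  -75.1] 86.1 [0.0459 0.0633]
bench 0.0021154007047020375 0.00030630726106207795
pg ((539.8548583984375, 327.15179443359375), (220.2842254638672, 176.98477172851562), 3.1422247886657715)
pp ((517.6857299804688, -316.91973876953125), (217.76931762695312, 177.75790405273438), 0.6708739399909973)
[7, 7, 25, 58, 64, 60, 44, 15, 6, 7, 7, 7, 7, 7, 8, 7, 10, 32, 62, 71, 70, 43, 14, 6]
```

drive_tool(
  steps=[
    [80,0.74,-0.567,0,0,0,0.33],
    [80,0.74,-0.567,0,0,0,0.33],
    [80,0.74,-0.567,0,0,0,0.33],
    [80,0.74,-0.567,0,0,0,0.33],
    [80,0.74,-0.567,0,0,0,0.33],
    [80,0.74,-0.567,0,0,0,0.33],
  ],
)

```text
time_s: 0.7
position: [0.3235, -0.462, 0.2224]
tcp_rot: [[0.999, -0.041, -0.0], [-0.041, -0.999, 0.0], [-0.0, -0.0, -1.0]]
force: [-0.3, -0.6, -0.3]
opening: 0.919
grasp_force: 0.0
```

```bash
cat > st.py <<'E'
from h import *
import sys
s=read_state(); R=s['tcp_rot']; p=s['position']
print('t',round(s['time_s'],2),'p',(p*1e3).round(1),'yaw',np.degrees(np.arctan2(R[1,0],R[0,0])).round(2),'zax',R[:,2].round(4),'open mm',round(s['opening']*87,1),'F',s['force'].round(1),'g',round(s['grasp_force'],1),'j6',s['joint_positions'][[0,5]].round(1))
if len(sys.argv)>1:  # target x y z(mm) yaw(deg)
    x,y,z,w=map(float,sys.argv[1:5]); dl=R.T@(np.array([x,y,z])/1e3-p)
    dw=np.degrees(np.arctan2(R[1,0],R[0,0]))-w
    print('shift',(dl/.12).round(3),'az',round(np.radians(dw)/1.5,3))
E
python3 st.py 470 -75.3 60 -3.5
```

```text
t 0.7 p [ 323.5 -462.   222.4] yaw -2.36 zax [-2.e-04  2.e-04 -1.e+00] open mm 79.9 F [-0.3 -0.6 -0.3] g 0.0 j6 [-66.3  26. ]
shift [ 1.088 -3.27   1.353] az 0.013
```

drive_tool(
  steps=[
    [80,0.272,-0.818,0.2,0,0,0],
    [80,0.272,-0.818,0.2,0,0,0],
    [80,0.272,-0.818,0.2,0,0,0],
  ],
)

```text
time_s: 1.0
position: [0.3595, -0.3591, 0.1967]
tcp_rot: [[0.999, -0.039, -0.004], [-0.039, -0.999, 0.008], [-0.004, -0.008, -1.0]]
force: [0.5, -0.1, -0.7]
opening: 0.92
grasp_force: 0.0
```

drive_tool(
  steps=[
    [80,0.272,-0.818,0.2,0,0,0],
    [80,0.272,-0.818,0.2,0,0,0],
    [80,0.272,-0.818,0.2,0,0,0],
  ],
)

```text
time_s: 1.3
position: [0.3963, -0.2637, 0.1732]
tcp_rot: [[0.999, -0.038, -0.004], [-0.038, -0.999, 0.005], [-0.004, -0.005, -1.0]]
force: [-1.1, -0.2, 0.1]
opening: 0.918
grasp_force: 0.0
```

drive_tool(
  steps=[
    [80,0.272,-0.818,0.4,0,0,0],
    [80,0.272,-0.818,0.4,0,0,0],
    [80,0.272,-0.818,0.4,0,0,0],
  ],
)

```text
time_s: 1.6
position: [0.4332, -0.1691, 0.125]
tcp_rot: [[0.999, -0.039, -0.003], [-0.039, -0.999, 0.003], [-0.004, -0.003, -1.0]]
force: [0.2, 0.7, -0.5]
opening: 0.918
grasp_force: 0.0
```

drive_tool(
  steps=[
    [80,0.272,-0.816,0.55,0,0,0.013],
    [80,0.272,-0.816,0.55,0,0,0.013],
    [80,0.272,-0.816,0.55,0,0,0.013],
    [80,0.272,-0.816,0.55,0,0,0.013],
  ],
)

```text
time_s: 2.0
position: [0.4709, -0.0745, 0.0591]
tcp_rot: [[0.998, -0.058, -0.002], [-0.058, -0.998, 0.001], [-0.002, -0.0, -1.0]]
force: [-0.0, -0.9, -0.1]
opening: 0.918
grasp_force: 0.0
```

```bash
python3 st.py 470 -75.3 1.5 -3.5; python3 -c "
from h import *
d=cap('side'); cv2.imwrite('pics/s1.png',cv2.resize(d['color'][60:310,180:512],None,fx=2,fy=2))"
```

```text
t 2.0 p [470.9 -74.5  59.1] yaw -3.32 zax [-2.e-03  6.e-04 -1.e+00] open mm 79.9 F [-0.  -0.9 -0.1] g 0.0 j6 [-22.4  70.9]
shift [-0.006  0.007  0.48 ] az 0.002
```

View pics/s1.png

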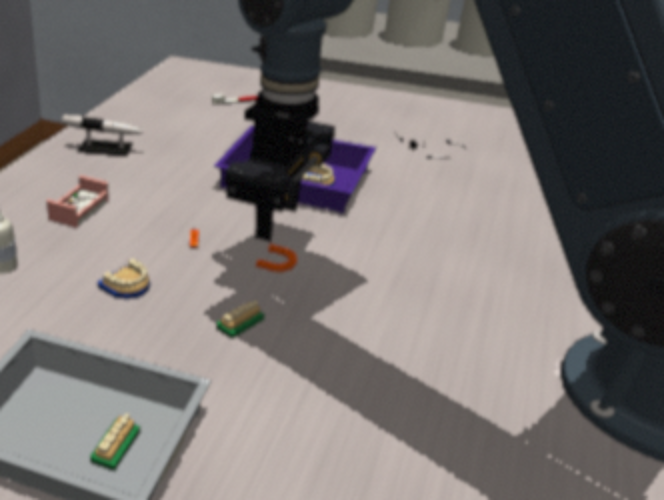

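The gripper (crop 265,200) sits just behind and above the horseshoe at crop (280,258), as planned; nothing else has moved. Now descend, close and lift.

drive_tool(
  steps=[
    [80,-0.005,0.005,0.25,0,0,0],
    [80,-0.005,0.005,0.4,0,0,0],
    [80,-0.005,0.005,0.48,0,0,0],
    [80,-0.005,0.005,0.48,0,0,0],
    [80,-0.005,0.005,0.48,0,0,0],
  ],
)

```text
time_s: 2.55
position: [0.4705, -0.0772, 0.0036]
tcp_rot: [[0.998, -0.063, 0.001], [-0.063, -0.998, -0.001], [0.001, 0.001, -1.0]]
force: [0.4, 0.9, 0.0]
opening: 0.921
grasp_force: 0.0
```

drive_tool(
  steps=[
    [45,0,0,0,0,0,0],
    [45,0,0,0,0,0,0],
    [45,0,0,0,0,0,0],
    [45,0,0,0,0,0,0],
    [45,0,0,0,0,0,0],
    [45,0,0,0,0,0,0],
  ],
)

```text
time_s: 3.15
position: [0.4701, -0.076, 0.0033]
tcp_rot: [[0.998, -0.061, 0.001], [-0.061, -0.998, -0.0], [0.001, 0.0, -1.0]]
force: [0.1, -0.1, 4.2]
opening: 0.625
grasp_force: 30.0
```

```bash
python3 st.py 470 -75.3 100 -3.5
```

```text
t 3.15 p [470.1 -76.    3.3] yaw -3.52 zax [ 5.e-04 -2.e-04 -1.e+00] open mm 54.4 F [ 0.1 -0.1  4.2] g 30.0 j6 [-22.7  70.9]
shift [-0.001 -0.005 -0.806] az -0.0
```

drive_tool(
  steps=[
    [45,0,0,-0.15,0,0,0],
    [45,0,0,-0.45,0,0,0],
    [45,0,0,-0.8,0,0,0],
    [45,0,0,-0.8,0,0,0],
  ],
)

```text
time_s: 3.55
position: [0.4729, -0.077, 0.1029]
tcp_rot: [[0.998, -0.061, 0.009], [-0.061, -0.998, -0.004], [0.009, 0.003, -1.0]]
force: [0.7, -0.7, -0.1]
opening: 0.622
grasp_force: 30.0
```

drive_tool(
  steps=[
    [45,0.13,0.965,0,0,0,0],
    [45,0.13,0.965,0,0,0,0],
    [45,0.13,0.965,0,0,0,0],
  ],
)

```text
time_s: 3.85
position: [0.4799, -0.197, 0.0987]
tcp_rot: [[0.998, -0.064, 0.003], [-0.064, -0.998, -0.003], [0.003, 0.003, -1.0]]
force: [0.4, 0.1, 0.2]
opening: 0.623
grasp_force: 30.0
```

drive_tool(
  steps=[
    [45,0.13,0.965,0,0,0,-0.099],
    [45,0.13,0.965,0,0,0,-0.099],
    [45,0.13,0.965,0,0,0,-0.099],
    [45,0.13,0.965,0,0,0,-0.099],
  ],
)

```text
time_s: 4.25
position: [0.4867, -0.3114, 0.098]
tcp_rot: [[0.997, 0.083, 0.0], [0.083, -0.997, -0.0], [0.0, 0.0, -1.0]]
force: [-0.1, 0.6, 0.1]
opening: 0.622
grasp_force: 30.0
```

```bash
python3 st.py 486.8 -309.3 60 5; python3 -c "
from h import *
d=cap('side'); cv2.imwrite('pics/s2.png',cv2.resize(d['color'][60:210,240:440],None,fx=4,fy=4))"
```

```text
t 4.25 p [ 486.7 -311.4   98. ] yaw 4.77 zax [ 3.e-04 -2.e-04 -1.e+00] open mm 54.1 F [-0.1  0.6  0.1] g 30.0 j6 [-43.7  41.5]
shift [ 0.002 -0.017  0.317] az -0.003
```

View pics/s2.png

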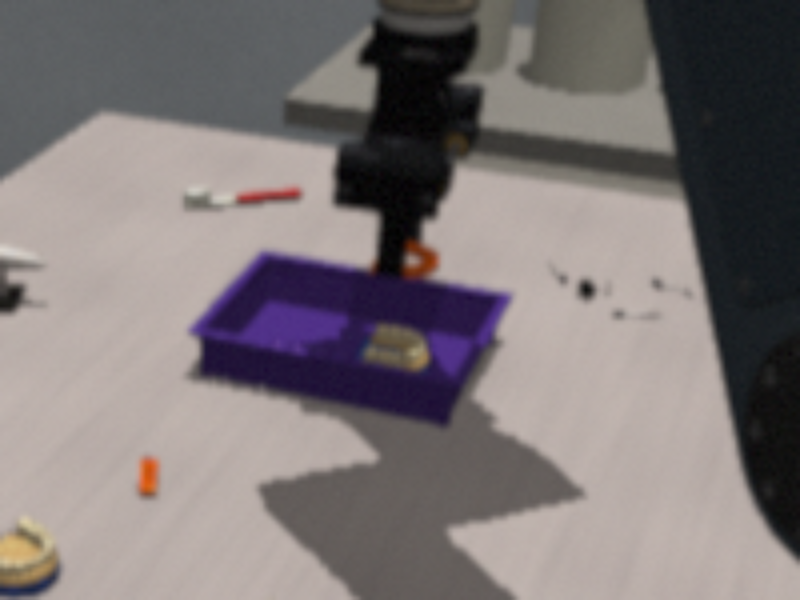

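The horseshoe (crop 420,258) hangs level in the jaws above the lower cast (395,345). Lower it now.

drive_tool(
  steps=[
    [45,0,-0.01,0.3,0,0,0],
    [45,0,-0.01,0.45,0,0,0],
    [45,0,-0.01,0.53,0,0,0],
    [45,0,-0.01,0.53,0,0,0],
    [45,0,-0.01,0.55,0,0,0],
    [45,0,-0.01,0.55,0,0,0],
  ],
)

```text
time_s: 4.9
position: [0.4871, -0.3077, 0.0337]
tcp_rot: [[0.996, 0.087, 0.001], [0.087, -0.996, -0.001], [0.001, 0.001, -1.0]]
force: [-0.1, 0.5, -0.1]
opening: 0.624
grasp_force: 30.0
```

```bash
python3 st.py 486.8 -309.3 31.5 5
```

```text
t 4.9 p [ 487.1 -307.7   33.7] yaw 5.01 zax [ 9.e-04 -8.e-04 -1.e+00] open mm 54.3 F [-0.1  0.5 -0.1] g 30.0 j6 [-43.4  41.6]
shift [-0.004  0.013  0.018] az 0.0
```

drive_tool(
  steps=[
    [45,0,0.01,0.014,0,0,0],
    [45,0,0.01,0.014,0,0,0],
    [45,0,0.01,0.014,0,0,0],
  ],
)

```text
time_s: 5.2
position: [0.4869, -0.3093, 0.0317]
tcp_rot: [[0.996, 0.086, 0.001], [0.086, -0.996, -0.001], [0.001, 0.001, -1.0]]
force: [-0.8, -0.2, -0.5]
opening: 0.624
grasp_force: 30.0
```

drive_tool(
  steps=[
    [70,0,0,0,0,0,0],
    [70,0,0,0,0,0,0],
    [70,0,0,0,0,0,0],
    [70,0,0,0,0,0,0],
  ],
)

```text
time_s: 5.6
position: [0.4867, -0.3091, 0.0313]
tcp_rot: [[0.996, 0.087, 0.0], [0.087, -0.996, 0.0], [0.0, -0.0, -1.0]]
force: [0.2, 0.0, 0.6]
opening: 0.793
grasp_force: 0.0
```

drive_tool(
  steps=[
    [70,0,0,-0.1,0,0,0],
    [70,0,0,-0.5,0,0,0],
    [70,0,0,-0.9,0,0,0],
    [70,0,0,-0.9,0,0,0],
  ],
)

```text
time_s: 6.0
position: [0.4906, -0.3124, 0.1465]
tcp_rot: [[0.996, 0.087, 0.011], [0.087, -0.996, -0.01], [0.01, 0.011, -1.0]]
force: [0.2, -1.2, -0.3]
opening: 0.803
grasp_force: 0.0
```

```bash
python3 st.py 626 69 100 -20
```

```text
t 6.0 p [ 490.6 -312.4  146.5] yaw 4.99 zax [ 0.0109 -0.0102 -0.9999] open mm 69.9 F [ 0.2 -1.2 -0.3] g 0.0 j6 [-43.5  41.5]
shift [ 1.397 -3.072  0.367] az 0.291
```

drive_tool(
  steps=[
    [80,0.349,-0.768,0,0,0,0],
    [80,0.349,-0.768,0,0,0,0],
    [80,0.349,-0.768,0,0,0,0],
  ],
)

```text
time_s: 6.3
position: [0.5205, -0.2079, 0.1395]
tcp_rot: [[0.996, 0.092, -0.001], [0.092, -0.996, 0.003], [-0.001, -0.003, -1.0]]
force: [-0.6, 0.4, -0.1]
opening: 0.903
grasp_force: 0.0
```

drive_tool(
  steps=[
    [80,0.349,-0.768,0,0,0,0],
    [80,0.349,-0.768,0,0,0,0],
    [80,0.349,-0.768,0,0,0,0],
  ],
)

```text
time_s: 6.6
position: [0.5548, -0.1133, 0.1394]
tcp_rot: [[0.996, 0.093, -0.0], [0.093, -0.996, 0.002], [0.0, -0.002, -1.0]]
force: [-0.1, -1.2, -0.6]
opening: 0.916
grasp_force: 0.0
```

Run:
```python
from m import *
d=cap('top','top1')
im=d['color']
cv2.imwrite('pics/t1.png',cv2.resize(im[155:265,345:435],None,fx=6,fy=5.4,interpolation=cv2.INTER_CUBIC))
for k,a in dict(bfc=((386,222),14,'c',45,.035),bfz=((386,222),14,'z',.021,.035)).items(): print(k,*rect(d,*a)[1:])
```

```text
bfc [ 478.6 -335.2] [2.4 8. ] 88.6 [ 478.2 -335.3] 174.0 [0.0025 0.0074]
bfz [ 483.1 -303.9] [69.4 80.5] 88.9 [ 483.8 -302.3] 165.8 [0.0661 0.0796]
```

View pics/t1.png

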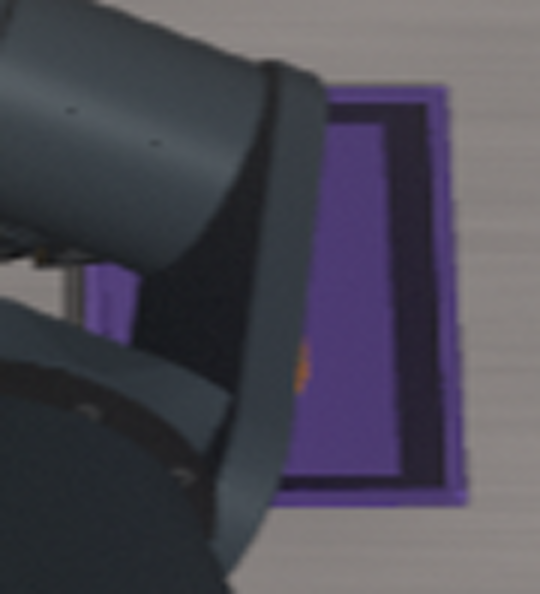

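The arm hides the purple pan from above (only a bit of orange at crop 303,370), so I'll look once I've moved on.

drive_tool(
  steps=[
    [87,0.349,-0.768,0,0,0,0],
    [87,0.349,-0.768,0,0,0,0],
    [87,0.349,-0.768,0,0,0,0],
  ],
)

```text
time_s: 6.95
position: [0.5892, -0.0196, 0.1395]
tcp_rot: [[0.996, 0.091, 0.002], [0.091, -0.996, 0.001], [0.002, -0.001, -1.0]]
force: [0.2, -0.7, -0.4]
opening: 0.998
grasp_force: 0.0
```

drive_tool(
  steps=[
    [87,0.349,-0.768,0.3,0,0,0.291],
    [87,0.349,-0.768,0.3,0,0,0.291],
    [87,0.349,-0.768,0.3,0,0,0.291],
    [87,0.349,-0.768,0.3,0,0,0.291],
    [87,0.349,-0.768,0.3,0,0,0.291],
  ],
)

```text
time_s: 7.45
position: [0.6216, 0.0708, 0.1032]
tcp_rot: [[0.94, -0.341, -0.001], [-0.341, -0.94, -0.001], [-0.0, 0.001, -1.0]]
force: [0.6, -0.4, -0.9]
opening: 1.001
grasp_force: 0.0
```

```bash
python3 st.py 625.7 69.1 3 -20
python3 - <<'E'
from m import *
d=cap('top','top2')
for k,a in dict(bfc=((386,222),14,'c',45,.035),bfz=((386,222),14,'z',.0315,.035)).items(): print(k,*rect(d,*a)[1:])
s=cap('side'); a=cv2.resize(d['color'][200:242,364:406],(400,400),interpolation=cv2.INTER_CUBIC);b=cv2.resize(s['color'][160:240,200:280],(400,400),interpolation=cv2.INTER_CUBIC)
cv2.imwrite('pics/t2.png',np.hstack([a,b]))
E
```

```text
t 7.45 p [621.6  70.8 103.2] yaw -19.91 zax [-5.e-04 -9.e-04 -1.e+00] open mm 87.1 F [ 0.6 -0.4 -0.9] g 0.0 j6 [ -3.7 106.3]
shift [0.037 0.    0.835] az 0.001
bfc [ 477.5 -309.6] [46.6 55.7] 4.8 [ 475.7 -310.1] 96.7 [0.0459 0.0647]
bfz [ 478.2 -308.4] [45.3 56.5] 3.6 [ 476.3 -307.9] 91.2 [0.0451 0.0652]
```

View pics/t2.png

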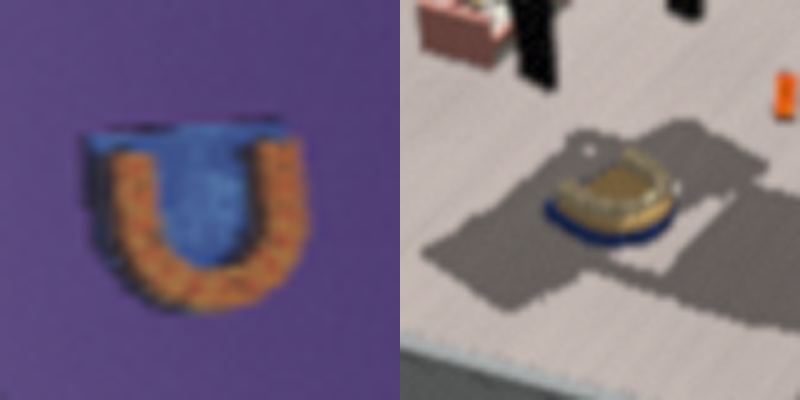

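The horseshoe sits on the lower arch's teeth (left crop), measured within about 1 mm of the tooth rectangle. The fingers straddle the upper full cast (right crop). Descend and grip it.

drive_tool(
  steps=[
    [87,0.037,0,0.3,0,0,0],
    [87,0.037,0,0.6,0,0,0],
    [87,0.037,0,0.75,0,0,0],
    [87,0.037,0,0.83,0,0,0],
    [87,0.037,0,0.83,0,0,0],
    [87,0.037,0,0.83,0,0,0],
  ],
)

```text
time_s: 8.15
position: [0.6268, 0.0704, 0.0047]
tcp_rot: [[0.939, -0.343, 0.002], [-0.343, -0.939, -0.0], [0.002, -0.0, -1.0]]
force: [-0.3, -0.4, 0.2]
opening: 1.002
grasp_force: 0.0
```

drive_tool(
  steps=[
    [50,0,0,0,0,0,0],
    [50,0,0,0,0,0,0],
    [50,0,0,0,0,0,0],
    [50,0,0,0,0,0,0],
    [50,0,0,0,0,0,0],
    [50,0,0,0,0,0,0],
  ],
)

```text
time_s: 8.75
position: [0.6259, 0.0711, 0.0041]
tcp_rot: [[0.94, -0.342, 0.0], [-0.342, -0.94, -0.0], [0.0, 0.0, -1.0]]
force: [-0.5, -0.4, 4.0]
opening: 0.685
grasp_force: 30.0
```

```bash
python3 st.py 565 -302.5 100 5
```

```text
t 8.75 p [625.9  71.1   4.1] yaw -20.02 zax [ 1.e-04 -3.e-04 -1.e+00] open mm 59.6 F [-0.5 -0.4  4. ] g 30.0 j6 [ -3.7 106.4]
shift [ 0.589  3.099 -0.798] az -0.291
```

drive_tool(
  steps=[
    [50,0,0,-0.1,0,0,0],
    [50,0,0,-0.4,0,0,0],
    [50,0,0,-0.8,0,0,0],
    [50,0,0,-0.8,0,0,0],
  ],
)

```text
time_s: 9.15
position: [0.6311, 0.0713, 0.1065]
tcp_rot: [[0.939, -0.342, 0.014], [-0.343, -0.94, -0.0], [0.014, -0.004, -1.0]]
force: [2.4, 0.3, -1.1]
opening: 0.682
grasp_force: 30.0
```

drive_tool(
  steps=[
    [50,0.144,0.777,0,0,0,0],
    [50,0.144,0.777,0,0,0,0],
    [50,0.144,0.777,0,0,0,0],
  ],
)

```text
time_s: 9.45
position: [0.6094, -0.0272, 0.0995]
tcp_rot: [[0.938, -0.347, -0.001], [-0.347, -0.938, -0.002], [0.0, 0.002, -1.0]]
force: [0.7, 0.7, -2.3]
opening: 0.681
grasp_force: 30.0
```

drive_tool(
  steps=[
    [50,0.144,0.777,0,0,0,0],
    [50,0.144,0.777,0,0,0,0],
    [50,0.144,0.777,0,0,0,0],
  ],
)

```text
time_s: 9.75
position: [0.5943, -0.1209, 0.0994]
tcp_rot: [[0.938, -0.348, 0.001], [-0.348, -0.938, -0.002], [0.001, 0.002, -1.0]]
force: [0.9, -0.0, -1.4]
opening: 0.686
grasp_force: 30.0
```

drive_tool(
  steps=[
    [50,0.144,0.777,0,0,0,0],
    [50,0.144,0.777,0,0,0,0],
    [50,0.144,0.777,0,0,0,0],
  ],
)

```text
time_s: 10.05
position: [0.579, -0.2145, 0.0996]
tcp_rot: [[0.938, -0.348, 0.002], [-0.348, -0.938, -0.003], [0.003, 0.002, -1.0]]
force: [0.1, -0.9, -1.7]
opening: 0.683
grasp_force: 30.0
```

drive_tool(
  steps=[
    [50,0.144,0.777,0,0,0,-0.291],
    [50,0.144,0.777,0,0,0,-0.291],
    [50,0.144,0.777,0,0,0,-0.291],
    [50,0.144,0.777,0,0,0,-0.291],
    [50,0.144,0.777,0,0,0,-0.291],
  ],
)

```text
time_s: 10.55
position: [0.5628, -0.301, 0.0991]
tcp_rot: [[0.996, 0.084, -0.001], [0.084, -0.996, 0.002], [-0.001, -0.002, -1.0]]
force: [-0.1, 0.2, -1.9]
opening: 0.682
grasp_force: 30.0
```

```bash
python3 st.py 563.2 -302.6 7.5 5
```

```text
t 10.55 p [ 562.8 -301.    99.1] yaw 4.84 zax [-0.0014  0.0019 -1.    ] open mm 59.4 F [-0.1  0.2 -1.9] g 30.0 j6 [-38.2  47. ]
shift [0.003 0.015 0.763] az -0.002
```

drive_tool(
  steps=[
    [50,0,0.01,0.3,0,0,0],
    [50,0,0.01,0.55,0,0,0],
    [50,0,0.01,0.7,0,0,0],
    [50,0,0.01,0.74,0,0,0],
    [50,0,0.01,0.74,0,0,0],
    [50,0,0.01,0.74,0,0,0],
  ],
)

```text
time_s: 11.15
position: [0.5642, -0.3038, 0.0119]
tcp_rot: [[0.996, 0.087, 0.002], [0.087, -0.996, -0.001], [0.001, 0.001, -1.0]]
force: [0.8, 0.3, -0.4]
opening: 0.682
grasp_force: 30.0
```

```bash
python3 st.py 563.2 -302.6 7.3 5;  python3 -c "
from h import *
d=cap('side'); cv2.imwrite('pics/s3.png',cv2.resize(d['color'][110:180,270:390],None,fx=6,fy=6))"
```

```text
t 11.15 p [ 564.2 -303.8   11.9] yaw 4.99 zax [ 0.0015 -0.0011 -1.    ] open mm 59.3 F [ 0.8  0.3 -0.4] g 30.0 j6 [-38.3  46.7]
shift [-0.007 -0.011  0.038] az -0.0
```

View pics/s3.png

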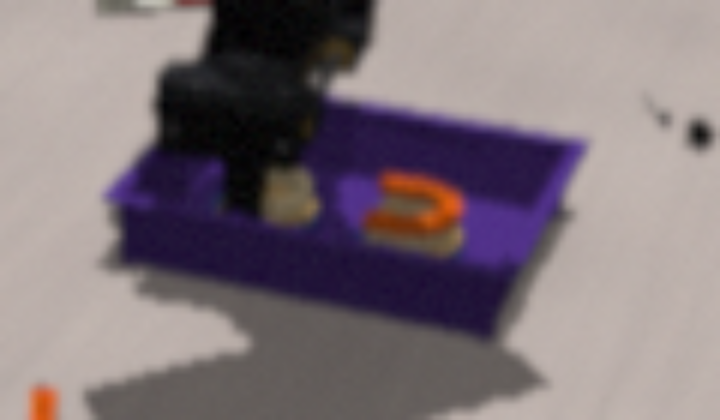

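The upper cast (crop 290,195) hangs level just behind the lower one, which has its bite in place (415,200), with a clear gap between them. Set it down and release.

drive_tool(
  steps=[
    [50,-0.006,-0.005,0.025,0,0,0],
    [50,-0.006,-0.005,0.033,0,0,0],
    [50,-0.006,-0.005,0.033,0,0,0],
    [50,-0.006,-0.005,0.033,0,0,0],
  ],
)

```text
time_s: 11.6
position: [0.5624, -0.3036, 0.0071]
tcp_rot: [[0.996, 0.086, 0.0], [0.086, -0.996, -0.0], [0.0, 0.0, -1.0]]
force: [0.6, -0.0, -1.1]
opening: 0.682
grasp_force: 30.0
```

drive_tool(
  steps=[
    [72,0,0,0,0,0,0],
    [72,0,0,0,0,0,0],
    [72,0,0,0,0,0,0],
    [72,0,0,0,0,0,0],
  ],
)

```text
time_s: 12.0
position: [0.5625, -0.3036, 0.0071]
tcp_rot: [[0.996, 0.087, 0.0], [0.087, -0.996, -0.0], [0.0, 0.0, -1.0]]
force: [-0.5, 0.5, -0.3]
opening: 0.82
grasp_force: 0.0
```

drive_tool(
  steps=[
    [72,0,0,-0.1,0,0,0],
    [72,0,0,-0.4,0,0,0],
    [72,0,0,-0.9,0,0,0],
    [72,0,0,-0.9,0,0,0],
    [72,0,0,-0.9,0,0,0],
  ],
)

```text
time_s: 12.5
position: [0.5641, -0.3047, 0.1185]
tcp_rot: [[0.996, 0.087, 0.005], [0.087, -0.996, -0.004], [0.005, 0.005, -1.0]]
force: [1.0, -0.4, -0.2]
opening: 0.831
grasp_force: 0.0
```

```bash
python3 st.py 589.4 -74.2 60 22
```

```text
t 12.5 p [ 564.1 -304.7  118.5] yaw 4.98 zax [ 0.0054 -0.0043 -1.    ] open mm 72.3 F [ 1.  -0.4 -0.2] g 0.0 j6 [-38.4  46.7]
shift [ 0.375 -1.898  0.481] az -0.198
```

drive_tool(
  steps=[
    [65,0.188,-0.949,0,0,0,0],
    [65,0.188,-0.949,0,0,0,0],
    [65,0.188,-0.949,0,0,0,0],
  ],
)

```text
time_s: 12.8
position: [0.5726, -0.1828, 0.113]
tcp_rot: [[0.996, 0.09, -0.006], [0.09, -0.996, 0.005], [-0.005, -0.005, -1.0]]
force: [0.3, -0.7, -0.1]
opening: 0.757
grasp_force: 0.0
```

drive_tool(
  steps=[
    [65,0.188,-0.949,0,0,0,-0.198],
    [65,0.188,-0.949,0.3,0,0,-0.198],
    [65,0.188,-0.949,0.43,0,0,-0.198],
    [65,0.188,-0.949,0.43,0,0,-0.198],
    [65,0.188,-0.949,0.43,0,0,-0.198],
  ],
)

```text
time_s: 13.3
position: [0.5867, -0.0725, 0.0619]
tcp_rot: [[0.927, 0.376, -0.003], [0.376, -0.927, 0.0], [-0.003, -0.001, -1.0]]
force: [0.6, -0.0, -0.3]
opening: 0.743
grasp_force: 0.0
```

```bash
python3 st.py 589.4 -74.2 3 22
```

```text
t 13.3 p [586.7 -72.5  61.9] yaw 22.06 zax [-2.9e-03  3.0e-04 -1.0e+00] open mm 64.6 F [ 0.6 -0.  -0.3] g 0.0 j6 [-17.8  50.1]
shift [0.016 0.022 0.491] az 0.001
```

drive_tool(
  steps=[
    [65,0.016,0.018,0.25,0,0,0],
    [65,0.016,0.018,0.4,0,0,0],
    [65,0.016,0.018,0.48,0,0,0],
    [65,0.016,0.018,0.485,0,0,0],
    [65,0.016,0.018,0.485,0,0,0],
  ],
)

```text
time_s: 13.8
position: [0.5908, -0.0751, 0.0058]
tcp_rot: [[0.928, 0.373, 0.001], [0.373, -0.928, -0.001], [0.001, 0.001, -1.0]]
force: [-0.0, -0.6, 0.2]
opening: 0.746
grasp_force: 0.0
```

drive_tool(
  steps=[
    [35,0,0,0,0,0,0],
    [35,0,0,0,0,0,0],
    [35,0,0,0,0,0,0],
    [35,0,0,0,0,0,0],
    [35,0,0,0,0,0,0],
    [35,0,0,0,0,0,0],
  ],
)

```text
time_s: 14.4
position: [0.5905, -0.0741, 0.0056]
tcp_rot: [[0.927, 0.375, 0.001], [0.375, -0.927, -0.0], [0.001, 0.001, -1.0]]
force: [-0.2, 0.6, 3.9]
opening: 0.477
grasp_force: 30.0
```

```bash
python3 st.py 498.1 325.2 110 1.5
python3 - <<'E'
from m import *
d=cap('top','top3')
for k,a in dict(uf=((386,200),26,'z',.021,.028),lqz=((164,215),14,'z',.021,.028)).items():
    print(k,*rect(d,*a)[1:])
cv2.imwrite('pics/t3.png',cv2.resize(d['color'][155:265,345:435],None,fx=5,fy=5,interpolation=cv2.INTER_CUBIC))
E
```

```text
t 14.4 p [590.5 -74.1   5.6] yaw 22.0 zax [ 8.e-04 -3.e-04 -1.e+00] open mm 41.5 F [-0.2  0.6  3.9] g 30.0 j6 [-17.9  50.1]
shift [ 0.533 -3.373 -0.872] az 0.238
uf [ 546.5 -313.2] [148.9 153.6] 0.5 [ 540.5 -275.7] 156.5 [0.1109 0.2236]
lqz [497.8 324.3] [53.  15.7] 89.2 [498.1 324.3] 88.5 [0.0134 0.0518]
```

View pics/t3.png

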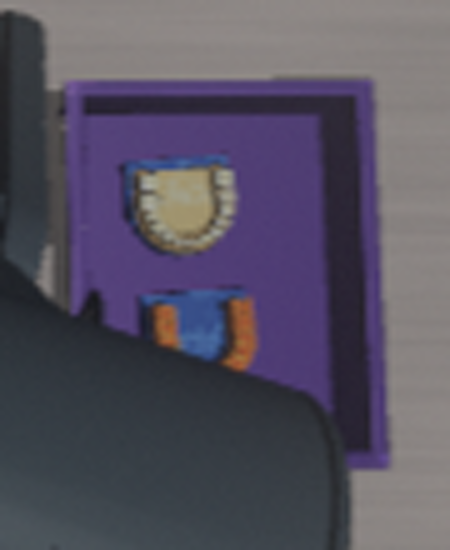

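The full upper (crop 185,205) stands in line behind the lower with its bite. The bar, however, closed at 41.5 mm with the tips too high (z 5.6), gripping only its top edge. I'll reopen and grip lower.

drive_tool(
  steps=[
    [60,0,0,0,0,0,0],
    [60,0,0,0,0,0,0],
    [60,0,0,0,0,0,0],
    [60,0,0,0.028,0,0,0],
    [60,0,0,0.028,0,0,0],
    [60,0,0,0.028,0,0,0],
  ],
)

```text
time_s: 15.05
position: [0.5899, -0.0739, 0.0014]
tcp_rot: [[0.927, 0.374, -0.001], [0.374, -0.927, 0.0], [-0.001, -0.001, -1.0]]
force: [0.2, 0.2, 0.2]
opening: 0.688
grasp_force: 0.0
```

drive_tool(
  steps=[
    [35,0,0,0,0,0,0],
    [35,0,0,0,0,0,0],
    [35,0,0,0,0,0,0],
    [35,0,0,0,0,0,0],
    [35,0,0,0,0,0,0],
    [35,0,0,0,0,0,0],
  ],
)

```text
time_s: 15.65
position: [0.5902, -0.074, 0.0018]
tcp_rot: [[0.927, 0.374, 0.0], [0.374, -0.927, -0.0], [0.0, 0.0, -1.0]]
force: [1.1, 0.4, 0.7]
opening: 0.499
grasp_force: 30.0
```

```bash
python3 st.py 498.1 325 110 1
python3 - <<'E'
from m import *
d=cap('top')
print(*rect(d,(301,185),12,'c',45,.007)[1:])
E
```

```text
t 15.65 p [590.2 -74.    1.8] yaw 21.99 zax [ 1.e-04 -0.e+00 -1.e+00] open mm 43.4 F [1.1 0.4 0.7] g 30.0 j6 [-17.9  50.1]
shift [ 0.534 -3.371 -0.902] az 0.244Traceback (most recent call last):
  File "<stdin>", line 3, in <module>
  File "m.py", line 14, in rect
    p=onplane(d,mask(d,c,s,kind,lo),h)[:,:2]
                ~~~~^^^^^^^^^^^^^^^
  File "m.py", line 11, in mask
    m=(l==1+st[1:,4].argmax()).astype(np.uint8)
            ~~~~~~~~~~~~~~~^^
ValueError: attempt to get argmax of an empty sequence
```

drive_tool(
  steps=[
    [35,0,0,-0.1,0,0,0],
    [35,0,0,-0.5,0,0,0],
    [35,0,0,-0.9,0,0,0],
    [35,0,0,-0.9,0,0,0],
    [35,0,0,-0.9,0,0,0],
  ],
)

```text
time_s: 16.2
position: [0.5912, -0.0743, 0.1121]
tcp_rot: [[0.927, 0.375, 0.004], [0.375, -0.927, -0.001], [0.003, 0.003, -1.0]]
force: [0.8, 0.3, -0.5]
opening: 0.491
grasp_force: 30.0
```

drive_tool(
  steps=[
    [35,0.135,-0.842,0,0,0,0],
    [35,0.135,-0.842,0,0,0,0],
    [35,0.135,-0.842,0,0,0,0],
  ],
)

```text
time_s: 16.5
position: [0.5625, 0.031, 0.108]
tcp_rot: [[0.925, 0.379, -0.008], [0.379, -0.925, 0.003], [-0.007, -0.006, -1.0]]
force: [0.3, 0.6, 0.1]
opening: 0.499
grasp_force: 30.0
```

drive_tool(
  steps=[
    [35,0.135,-0.842,0,0,0,0],
    [35,0.135,-0.842,0,0,0,0],
    [35,0.135,-0.842,0,0,0,0],
  ],
)

```text
time_s: 16.8
position: [0.5407, 0.13, 0.1083]
tcp_rot: [[0.925, 0.38, -0.006], [0.38, -0.925, 0.001], [-0.005, -0.003, -1.0]]
force: [-0.7, -0.7, -1.5]
opening: 0.498
grasp_force: 30.0
```

drive_tool(
  steps=[
    [35,0.135,-0.842,0,0,0,0],
    [35,0.135,-0.842,0,0,0,0],
    [35,0.135,-0.842,0,0,0,0],
  ],
)

```text
time_s: 17.1
position: [0.5193, 0.229, 0.1087]
tcp_rot: [[0.925, 0.38, -0.003], [0.38, -0.925, 0.001], [-0.003, -0.002, -1.0]]
force: [-0.7, -0.2, -0.4]
opening: 0.5
grasp_force: 30.0
```

drive_tool(
  steps=[
    [35,0.135,-0.842,0,0,0,0.25],
    [35,0.135,-0.842,0,0,0,0.25],
    [35,0.135,-0.842,0,0,0,0.25],
    [35,0.135,-0.842,0,0,0,0.25],
    [35,0.135,-0.842,0,0,0,0.25],
  ],
)

```text
time_s: 17.6
position: [0.499, 0.3236, 0.109]
tcp_rot: [[1.0, 0.011, -0.001], [0.011, -1.0, -0.001], [-0.001, 0.001, -1.0]]
force: [0.2, -0.9, -0.1]
opening: 0.5
grasp_force: 30.0
```

```bash
python3 st.py 498.8 324.8 30.3 0.5;  python3 -c "
from h import *
d=cap('side'); cv2.imwrite('pics/s4.png',cv2.resize(d['color'][170:320,140:300],None,fx=4,fy=4))"
```

```text
t 17.6 p [499.  323.6 109. ] yaw 0.61 zax [-0.0013 -0.0014 -1.    ] open mm 43.5 F [ 0.2 -0.9 -0.1] g 30.0 j6 [ 22.2 111.7]
shift [-0.001 -0.011  0.656] az 0.001
```

View pics/s4.png

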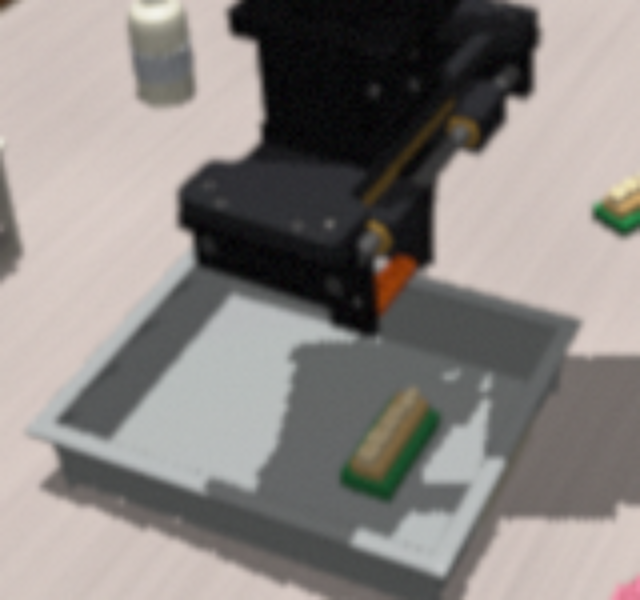

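The bar (crop 395,285) is held level above the lower quad (395,440). Lower it.

drive_tool(
  steps=[
    [35,0,-0.005,0.3,0,0,0],
    [35,0,-0.005,0.5,0,0,0],
    [35,0,-0.005,0.62,0,0,0],
    [35,0,-0.005,0.635,0,0,0],
    [35,0,-0.005,0.635,0,0,0],
    [35,0,-0.005,0.635,0,0,0],
  ],
)

```text
time_s: 18.25
position: [0.5, 0.3256, 0.0346]
tcp_rot: [[1.0, 0.009, 0.002], [0.009, -1.0, 0.001], [0.002, -0.001, -1.0]]
force: [0.4, -0.1, 0.1]
opening: 0.493
grasp_force: 30.0
```

```bash
python3 st.py 498.8 324.8 30.2 0.5
```

```text
t 18.25 p [500.  325.6  34.6] yaw 0.49 zax [ 2.1e-03  8.0e-04 -1.0e+00] open mm 42.9 F [ 0.4 -0.1  0.1] g 30.0 j6 [ 22.4 111.9]
shift [-0.01   0.007  0.037] az -0.0
```

drive_tool(
  steps=[
    [35,-0.008,0,0.02,0,0,0],
    [35,-0.008,0,0.03,0,0,0],
    [35,-0.008,0,0.03,0,0,0],
    [35,-0.008,0,0.03,0,0,0],
  ],
)

```text
time_s: 18.65
position: [0.498, 0.3258, 0.0302]
tcp_rot: [[1.0, 0.009, 0.0], [0.009, -1.0, 0.0], [0.0, -0.0, -1.0]]
force: [-0.2, 0.8, -0.1]
opening: 0.488
grasp_force: 30.0
```

```bash
python3 st.py 498.8 324.8 30.2 0.5
```

```text
t 18.65 p [498.  325.8  30.2] yaw 0.52 zax [ 4.e-04  2.e-04 -1.e+00] open mm 42.5 F [-0.2  0.8 -0.1] g 30.0 j6 [ 22.4 111.9]
shift [0.007 0.008 0.   ] az 0.0
```

drive_tool(
  steps=[
    [60,0,0,0,0,0,0],
    [60,0,0,0,0,0,0],
    [60,0,0,0,0,0,0],
    [60,0,0,-0.1,0,0,0],
    [60,0,0,-0.4,0,0,0],
    [60,0,0,-0.7,0,0,0],
    [60,0,0,-0.7,0,0,0],
  ],
)

```text
time_s: 19.35
position: [0.5016, 0.3273, 0.1197]
tcp_rot: [[1.0, 0.009, 0.011], [0.009, -1.0, 0.004], [0.011, -0.004, -1.0]]
force: [0.3, 0.6, -0.3]
opening: 0.688
grasp_force: 0.0
```

drive_tool(
  steps=[
    [80,-0.115,0.678,0,0,0,0],
    [80,-0.115,0.678,0,0,0,0],
    [80,-0.115,0.678,0,0,0,0],
  ],
)

```text
time_s: 19.65
position: [0.4828, 0.2409, 0.1139]
tcp_rot: [[1.0, 0.006, -0.004], [0.006, -1.0, -0.002], [-0.004, 0.002, -1.0]]
force: [0.5, 0.9, 0.0]
opening: 0.869
grasp_force: 0.0
```

drive_tool(
  steps=[
    [80,-0.115,0.678,0,0,0,0],
    [80,-0.115,0.678,0,0,0,0],
    [80,-0.115,0.678,0,0,0,0],
  ],
)

```text
time_s: 19.95
position: [0.4708, 0.1604, 0.1138]
tcp_rot: [[1.0, 0.005, -0.002], [0.005, -1.0, -0.001], [-0.002, 0.001, -1.0]]
force: [-0.6, -0.1, -0.0]
opening: 0.919
grasp_force: 0.0
```

drive_tool(
  steps=[
    [80,-0.115,0.678,0,0,0,0.267],
    [80,-0.115,0.678,0.2,0,0,0.267],
    [80,-0.115,0.678,0.4,0,0,0.267],
    [80,-0.115,0.678,0.4,0,0,0.267],
    [80,-0.115,0.678,0.4,0,0,0.267],
  ],
)

```text
time_s: 20.45
position: [0.4592, 0.082, 0.0659]
tcp_rot: [[0.925, -0.379, -0.0], [-0.379, -0.925, 0.0], [-0.0, -0.0, -1.0]]
force: [0.9, -0.1, 0.4]
opening: 0.916
grasp_force: 0.0
```

```bash
python3 st.py 459.2 81.4 4 -22.4;  python3 - <<'E'
from m import *
d=cap('top','top4')
cv2.imwrite('pics/t4.png',cv2.resize(d['color'][155:250,120:205],None,fx=6,fy=6,interpolation=cv2.INTER_CUBIC))
for k,a in dict(bq=((164,215),13,'c',45,.035),bz=((164,215),13,'z',.0315,.035)).items(): print(k,*rect(d,*a)[1:])
E
```

```text
t 20.45 p [459.2  82.   65.9] yaw -22.28 zax [-1.e-04  3.e-04 -1.e+00] open mm 79.7 F [ 0.9 -0.1  0.4] g 0.0 j6 [ -3.7 108.6]
shift [0.002 0.004 0.516] az 0.001
bq [497.2 324.7] [12.2 44.6] 0.5 [497.3 324.6] 90.7 [0.0124 0.0437]
bz [497.5 326.6] [10.8 42.8] 0.5 [497.6 326.8] 90.4 [0.01  0.043]
```

View pics/t4.png

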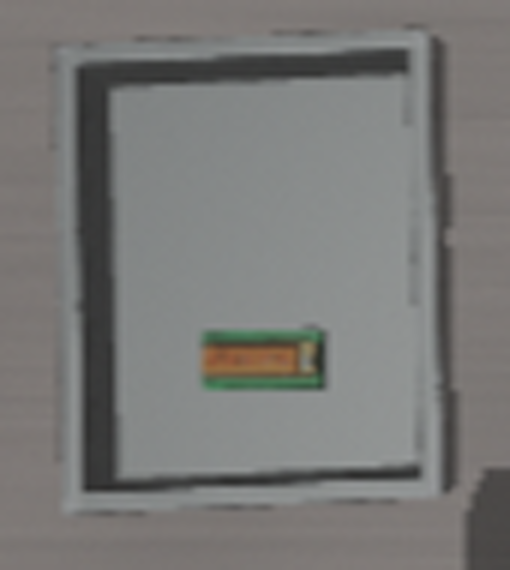

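The bar lies on the lower quad's tooth row (crop 250,358), measured within about 2 mm. Now the upper quad.

drive_tool(
  steps=[
    [80,0,0,0.25,0,0,0],
    [80,0,0,0.4,0,0,0],
    [80,0,0,0.5,0,0,0],
    [80,0,0,0.52,0,0,0],
    [80,0,0,0.52,0,0,0],
    [80,0,0,0.52,0,0,0],
  ],
)

```text
time_s: 21.1
position: [0.4593, 0.0814, 0.0043]
tcp_rot: [[0.925, -0.381, 0.002], [-0.381, -0.925, -0.0], [0.001, -0.001, -1.0]]
force: [-0.4, -0.5, 0.1]
opening: 0.92
grasp_force: 0.0
```

drive_tool(
  steps=[
    [48,0,0,0,0,0,0],
    [48,0,0,0,0,0,0],
    [48,0,0,0,0,0,0],
    [48,0,0,0,0,0,0],
    [48,0,0,0,0,0,0],
    [48,0,0,0,0,0,0],
  ],
)

```text
time_s: 21.7
position: [0.4588, 0.0811, 0.0038]
tcp_rot: [[0.924, -0.382, 0.0], [-0.382, -0.924, -0.0], [0.0, -0.0, -1.0]]
force: [-0.1, 1.1, 3.3]
opening: 0.662
grasp_force: 30.0
```

```bash
python3 st.py 545.5 325.5 110 0.5;  python3 - <<'E'
from m import *
d=cap('top','top5')
for k,a in dict(lq=((164,215),14,'z',.008,.013),).items(): print(k,*rect(d,*a)[1:])
g=d['color'].astype(int)[195:240,140:190]; k=(g[...,1]-g[...,2]>15)&(g[...,1]-g[...,0]>10); v,u=np.nonzero(k)
p=onplane(d,np.c_[u+140,v+195],.013)[:,:2]*1e3; print(cv2.minAreaRect(p.astype(np.float32)))
for n,(u0,u1,v0,v1) in dict(uf=(372,402,180,208)).items():
    P=cloud(d)[v0:v1,u0:u1].reshape(-1,3); P=P[(P[:,2]>.02)]; print(n,cv2.minAreaRect((P[:,:2]*1e3).astype(np.float32)),P.mean(0))
E
```

```text
t 21.7 p [458.8  81.1   3.8] yaw -22.44 zax [ 4.e-04 -1.e-04 -1.e+00] open mm 57.6 F [-0.1  1.1  3.3] g 30.0 j6 [ -3.8 108.7]
shift [-0.109 -2.158 -0.885] az -0.267
lq [498.1 325.5] [29.8 61.6] 1.2 [498.2 325.4] 90.3 [0.0286 0.0604]
((498.1481628417969, 325.0287170410156), (25.84888458251953, 57.780662536621094), 0.49387049674987793)
uf ((554.6273193359375, -303.34979248046875), (47.48920822143555, 55.23774719238281), 3.934070348739624) [ 0.55459773 -0.30081904  0.02589925]
```

drive_tool(
  steps=[
    [48,0,0,-0.1,0,0,0],
    [48,0,0,-0.5,0,0,0],
    [48,0,0,-0.9,0,0,0],
    [48,0,0,-0.9,0,0,0],
    [48,0,0,-0.9,0,0,0],
  ],
)

```text
time_s: 22.25
position: [0.4593, 0.0812, 0.113]
tcp_rot: [[0.924, -0.382, 0.003], [-0.382, -0.924, -0.0], [0.003, -0.001, -1.0]]
force: [-0.6, -0.9, -1.1]
opening: 0.663
grasp_force: 30.0
```

drive_tool(
  steps=[
    [48,-0.036,-0.72,0,0,0,0],
    [48,-0.036,-0.72,0,0,0,0],
    [48,-0.036,-0.72,0,0,0,0],
  ],
)

```text
time_s: 22.55
position: [0.4886, 0.1657, 0.1103]
tcp_rot: [[0.926, -0.378, 0.0], [-0.378, -0.926, 0.001], [0.0, -0.001, -1.0]]
force: [-1.0, -0.5, -0.3]
opening: 0.66
grasp_force: 30.0
```

drive_tool(
  steps=[
    [48,-0.036,-0.72,0,0,0,0],
    [48,-0.036,-0.72,0,0,0,0],
    [48,-0.036,-0.72,0,0,0,0],
  ],
)

```text
time_s: 22.85
position: [0.5175, 0.2471, 0.1101]
tcp_rot: [[0.926, -0.379, 0.001], [-0.379, -0.926, 0.001], [0.0, -0.001, -1.0]]
force: [0.1, -0.4, 0.1]
opening: 0.661
grasp_force: 30.0
```

drive_tool(
  steps=[
    [48,-0.036,-0.72,0,0,0,-0.267],
    [48,-0.036,-0.72,0,0,0,-0.267],
    [48,-0.036,-0.72,0,0,0,-0.267],
    [48,-0.036,-0.72,0,0,0,-0.267],
    [48,-0.036,-0.72,0,0,0,-0.267],
  ],
)

```text
time_s: 23.35
position: [0.544, 0.3239, 0.11]
tcp_rot: [[1.0, 0.006, -0.004], [0.006, -1.0, -0.002], [-0.004, 0.002, -1.0]]
force: [-1.2, -1.1, -0.1]
opening: 0.659
grasp_force: 30.0
```

```bash
python3 st.py 546.1 325.7 7.5 0.5;  python3 -c "
from h import *
d=cap('side'); cv2.imwrite('pics/s5.png',cv2.resize(d['color'][170:320,140:300],None,fx=4,fy=4))"
```

```text
t 23.35 p [544.  323.9 110. ] yaw 0.34 zax [-0.0041 -0.002  -1.    ] open mm 57.4 F [-1.2 -1.1 -0.1] g 30.0 j6 [ 20.7 110.4]
shift [ 0.021 -0.016  0.854] az -0.002
```

View pics/s5.png

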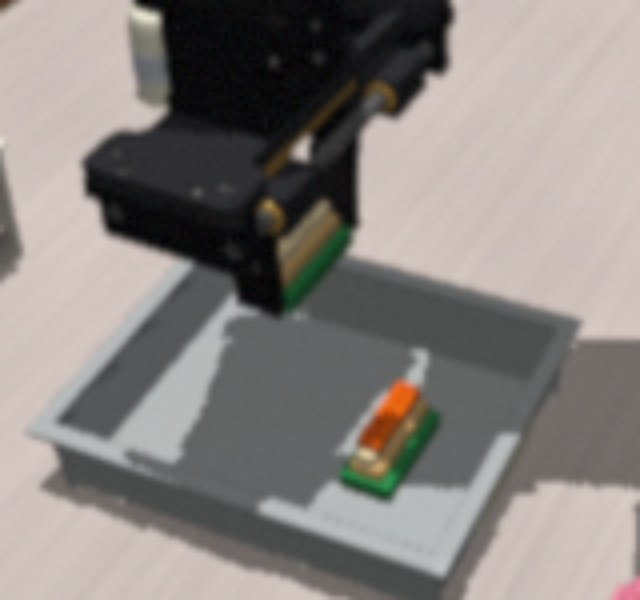

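The upper quad (crop 315,250) hangs level over its slot, and the bar is seated on the lower quad (390,415). Lower it.

drive_tool(
  steps=[
    [48,0.005,-0.008,0.4,0,0,0],
    [48,0.005,-0.008,0.65,0,0,0],
    [48,0.005,-0.008,0.78,0,0,0],
    [48,0.005,-0.008,0.83,0,0,0],
    [48,0.005,-0.008,0.83,0,0,0],
    [48,0.005,-0.008,0.83,0,0,0],
  ],
)

```text
time_s: 24.0
position: [0.5474, 0.3269, 0.0133]
tcp_rot: [[1.0, 0.008, 0.002], [0.008, -1.0, 0.001], [0.002, -0.001, -1.0]]
force: [0.4, 0.3, -0.7]
opening: 0.664
grasp_force: 30.0
```

```bash
python3 st.py 546.1 325.7 7.0 0.5
```

```text
t 24.0 p [547.4 326.9  13.3] yaw 0.48 zax [ 2.4e-03  9.0e-04 -1.0e+00] open mm 57.7 F [ 0.4  0.3 -0.7] g 30.0 j6 [ 20.8 110.3]
shift [-0.011  0.01   0.052] az -0.0
```

drive_tool(
  steps=[
    [48,-0.005,0.003,0.025,0,0,0],
    [48,-0.005,0.003,0.04,0,0,0],
    [48,-0.005,0.003,0.042,0,0,0],
    [48,-0.005,0.003,0.042,0,0,0],
  ],
)

```text
time_s: 24.4
position: [0.5457, 0.3264, 0.0072]
tcp_rot: [[1.0, 0.009, 0.0], [0.009, -1.0, 0.0], [0.0, -0.0, -1.0]]
force: [0.1, 0.1, -0.1]
opening: 0.658
grasp_force: 30.0
```

```bash
python3 st.py 546.1 325.7 7.0 0.5
```

```text
t 24.4 p [545.7 326.4   7.2] yaw 0.51 zax [ 4.e-04  1.e-04 -1.e+00] open mm 57.3 F [ 0.1  0.1 -0.1] g 30.0 j6 [ 20.8 110.3]
shift [0.003 0.006 0.002] az 0.0
```

Release, rise, and swing to the middle so that both pans are visible.

drive_tool(
  steps=[
    [72,0,0,0,0,0,0],
    [72,0,0,0,0,0,0],
    [72,0,0,0,0,0,0],
    [72,0,0,-0.1,0,0,0],
    [72,0,0,-0.4,0,0,0],
    [72,0,0,-0.9,0,0,0],
    [72,0,0,-0.9,0,0,0],
  ],
)

```text
time_s: 25.1
position: [0.5495, 0.3279, 0.1216]
tcp_rot: [[1.0, 0.009, 0.011], [0.009, -1.0, 0.004], [0.011, -0.004, -1.0]]
force: [0.9, 0.2, -0.1]
opening: 0.827
grasp_force: 0.0
```

drive_tool(
  steps=[
    [72,-0.3,0.95,-0.3,0,0,0],
    [72,-0.3,0.95,-0.3,0,0,0],
    [72,-0.3,0.95,-0.3,0,0,0],
    [72,-0.3,0.95,-0.3,0,0,0],
  ],
)

```text
time_s: 25.5
position: [0.5099, 0.2095, 0.1524]
tcp_rot: [[1.0, 0.005, 0.0], [0.005, -1.0, -0.001], [0.0, 0.001, -1.0]]
force: [1.1, 1.5, -0.3]
opening: 0.823
grasp_force: 0.0
```

drive_tool(
  steps=[
    [72,-0.3,0.95,0,0,0,0],
    [72,-0.3,0.95,0,0,0,0],
    [72,-0.3,0.95,0,0,0,0],
    [72,-0.3,0.95,0,0,0,0],
    [72,-0.3,0.95,0,0,0,0],
  ],
)

```text
time_s: 26.0
position: [0.4766, 0.0982, 0.1511]
tcp_rot: [[1.0, 0.008, 0.001], [0.008, -1.0, 0.001], [0.001, -0.001, -1.0]]
force: [0.5, -0.4, -0.7]
opening: 0.831
grasp_force: 0.0
```

```bash
python3 st.py;  python3 - <<'E'
from m import *
d=cap('top','top6'); W=cloud(d)
q=lambda n,u0,u1,v0,v1,lo,hi=.06:print(n,*[x for x in cv2.minAreaRect((lambda P:(P[(P[:,2]>lo)&(P[:,2]<hi)][:,:2]*1e3).astype(np.float32))(W[v0:v1,u0:u1].reshape(-1,3)))])
q('uq',150,180,186,208,.02); q('uq plate',150,180,186,208,.009); q('lq plate',150,180,208,225,.009); q('bq',150,180,208,225,.0315)
q('uf',372,402,180,208,.02); q('bf',372,402,209,236,.0315)
print('bq',rect(d,(164,215),13,'c',45,.035)[1:4],'bf',rect(d,(386,222),14,'c',45,.035)[1:4])
f=lambda a:cv2.resize(a,(390,480),interpolation=cv2.INTER_CUBIC)
cv2.imwrite('pics/fin.png',np.hstack([f(d['color'][165:245,132:197]),f(d['color'][168:248,358:423])]))
E
```

```text
t 26.0 p [476.6  98.2 151.1] yaw 0.46 zax [ 1.3e-03  6.0e-04 -1.0e+00] open mm 72.3 F [ 0.5 -0.4 -0.7] g 0.0 j6 [-1.6 87.9]
uq (546.4320068359375, 326.81365966796875) (14.614277839660645, 51.8563232421875) 0.5403277277946472
uq plate (554.3731689453125, 326.3966979980469) (41.07450485229492, 57.14519500732422) 0.29313036799430847
lq plate (492.44921875, 325.4462890625) (37.37217712402344, 58.50018310546875) 0.6337006092071533
bq (497.44091796875, 326.8390808105469) (8.60168170928955, 42.50375747680664) 0.5765414834022522
uf (554.4024047851562, -303.244873046875) (48.18120193481445, 54.264644622802734) 4.218336582183838
bf (478.0937194824219, -308.3305358886719) (44.74708938598633, 56.191497802734375) 4.272058486938477
bq (array([497.2, 324.6]), array([12.2, 44.5]), 0.5) bf (array([ 477.6, -309.6]), array([46.3, 55.2]), 4.8)
```

View pics/fin.png

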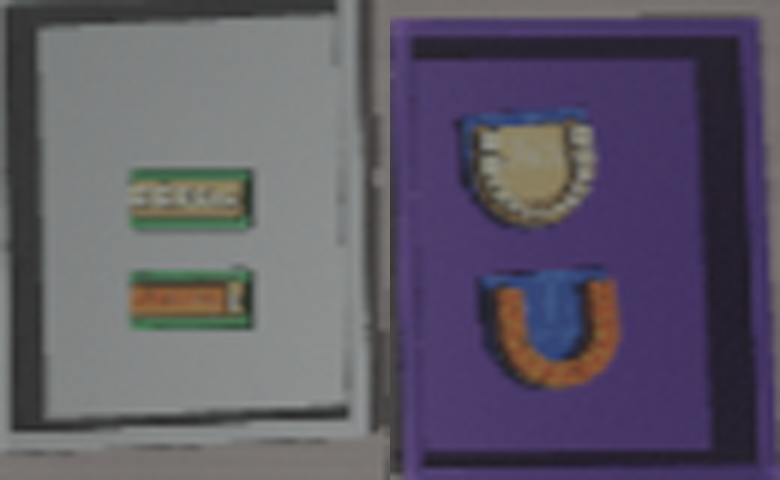

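Both pans look right. The upper quad is 48 mm behind its lower (gap about 20 mm). The upper full cast is in line behind its lower and facing the same way. Both bites sit flat within about 2 mm. Handing in.

```bash
python3 -c "
from h import *
print(order.hand_in())"
```

```text
the job is handed in; nothing more can be done
None
```

I handed the job in at about 26 s of the 102 s limit: both uppers stand about 20 mm behind their own lowers and in line with them, and both bite records lie flat on their own lowers' teeth, within about 2 mm by camera measurement; no verdict came back.

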